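Shim the short foot of a loudspeaker clamping jig

ROBOT

A 6-joint arm with a two-finger parallel gripper is mounted at the origin on the work surface. World frame = base frame: x ahead of the robot, y to its left, z up, the work surface at z = 0. Lengths are in m, angles in rad, forces in N, time in s.
With the tool pointing down it reaches from about 0.35 to 0.975 m from the base axis. Payload 4.9 kg.
Tool frame: the origin (TCP) lies on the centre line of the jaws, within the pads' length; the fingertips stand manip.tip_reach ahead of it and the grasp point (between the pads) is the TCP (manip.tip_reach is the distance from the TCP to the fingertips, in m); z points along the fingers, y is the line along which they close (so a half turn about z gives the same grasp; the last joint's range is limited). The gripper opens to 85 mm and grips with 20 to 120 N. Pads are 22 mm wide; open, the fingers measure 114 mm over their backs; the gripper's body (76 mm by 85 mm) begins 54 mm behind the grasp point. The pads swing forward as they close: fully open they stand 13 mm farther back than shut.
Start: joints at [1.229, 0.053, 1.613, -0, 1.476, -0.119], TCP at [0.138, 0.61, 0.25] pointing down, gripper open.
Joint ranges: [-3.01, 3.01], [-1.01, 2.22], [0.06, 2.58], [-1.02, 4.17], [0.09, 2.62], [-3.14, 3.14]. Speed limits (rad/s): [2.57, 2.57, 3.14, 3.14, 3.14, 3.14].

INTERFACE

Orientations are given as a unit quaternion [w, x, y, z].
In Python, from plant import manip gives the robot as it stands. The module is installed in compiled form; this text tells all that it offers.
- The arm moves only by the tool move_arm, never from a script. Its argument "rows" is a list of rows, each a list of 7 numbers: the shift along the tool's x, y, z in cm, then the turn, a rotation vector about the tool's x, y, z in degrees, then the opening, from -1 (shut) to 1 (fully open). In form: [[tx, ty, tz, ax, ay, az, jaw], ...]. A call has 1 to 20 rows; each row shifts and turns the commanded pose from where the row before left it, along the tool's axes as they then stand; what a row does not reach is not made up. A row lasts 1/12 s, in which the tool goes at most 41.7 mm and 7.16 degrees, less where a joint would pass 70% of its speed; a pose out of reach is approached as far as the arm can. A call is refused whole if a number of a shift passes 4.17 or a number of a turn 7.16, either way. A call with a gripper value outside its range is refused whole. The fingers move at their own pace and stop on an object; the grip force is fixed at half the most. Time passes only in rows, so rows that do not move let the fingers close. It gives the time, the measured TCP pose, the force, the opening and the grip force at its end, in the units of the state.
- manip.state(): the state, without advancing time (a new reading comes with each control period).
- manip.grab_frame(name): name is "side" or "top" or "wrist"; returns a dict with "img" (384x512x3 uint8, blue, green, red), "mtx" (3x3 intrinsics, pixels), "R" (3x3) and "t" (3): a world point X has camera coordinates R X + t. Camera axes: x right, y down, z forward; pixel columns grow to the right and rows downward; lengths in m; the calibration is good to about 2 mm. A picture is of the moment at which its call begins. There is no depth.
- manip.job_done(): hands the job in; it is judged then, once.
The state is a dict: "time": time; "joint_pos": joint angles; "joint_vel": joint speeds; "joint_efforts": joint torques, N m; "tool_pos": TCP position; "tool_rot": TCP orientation; "contact_force": force on the tool from outside, world axes, zero at the start; "ft_torque": the same for the moment, N m; "gripper_width": opening from 0.0 (shut) to 1.0 (fully open); "grasp_force": force on a finger pad.
Only numpy, scipy, OpenCV 4.12 (cv2) and the standard library are available. Lean on these libraries where they do the work, as an engineer would, in place of code of your own. Each camera call takes 0.05 s, during which the arm holds its last target. There are 200 camera calls.

TASK

The blue loudspeaker jig rocks because the foot under its projecting lug hangs above the plywood board. Slide flat shims under that foot, flat on the board and squarely one on top of another, as many as leave room for the thin end of the tapered shim, then push the tapered shim in on top of them, gently, just until it is snug and all four feet carry load without the jig being jacked up. Let go, then press down firmly (with about a kilogram) on the lug over the foot to check that it no longer rocks, leaving everything in place and the things around alone.

Things in the scene. Friction and masses are not known exactly. Their poses are not given: they have to be found in the camera images.
- jig: Jig: a loose, heavy (5 kg) blue steel plate 240 x 180 x 12 mm (x, y) carrying a black loudspeaker, magnet up, to 114 mm height, and a steel clamp block at its +x +y corner. Origin on the bench below the plate's centre, z up. It stands level on three dome feet 24 mm across at (100,-70), (-100,70), (100,70) mm; the fourth, under the lug, is short and hangs. Clear height below the plate 38 mm.
- plate_centre (a point): centre of the plate's top face, 50 mm above the bench, inside the loudspeaker. Axes as the jig. The jig stays put by its weight and friction (coefficient near 0.6).
- foot_tip (a point): lowest point of the short foot (dome, 12 mm radius), at (-70,-135,20) mm in the jig: about 20 mm above the bench while untouched. Below lies a fixed plywood board, 90 mm (jig x) by 180 mm, from 35 mm beyond the foot (+y) to 145 mm in front (-y). Its top is 1 to 9.5 mm above the bench, not measured: the gap is about 10 to 19 mm. Shims go in along the jig's +y.
- lug_top (a point): press point on the lug's flat top, 50 mm above the bench, straight above the short foot. The lug is 40 mm wide (jig x), 12 mm thick, and sticks out 61 mm from the plate's -y edge, ending 16 mm beyond the foot. Pressed here with about 10 N the jig rocks over until the short foot meets the board; let go, it rocks back. Axes as the jig.
- far_foot: the jig's foot diagonally across from the short one, at (100,70) mm in the jig's frame, below the clamp block; origin at its lowest point. It lifts off the bench when the lug is pressed down before shimming.
- side_foot: the jig's other foot on the lug's side, at (100,-70) mm in the jig's frame; origin at its lowest point. It is the first to lift off the bench if the tapered shim is forced in too far, once the short foot bears about 12 N.
- flat1: flat aluminium shim, a plain bar 120 x 34 x 6 mm, 60 g, lying flat on the bench; origin at the centre of its underside, x along its length. Fingers take it across its 34 mm width.
- flat2: a second flat shim just like flat1. Depending on the gap one or both are needed below the tapered one.
- wedge: tapered wooden shim, 140 mm long (x), 34 mm wide, 60 g, flat underside; origin at its centre. Nose at x = +70 mm. The top slopes evenly from 1.5 mm thick at the nose to 10.5 mm at x = -30 mm; from there to x = -70 mm is a grip block 12 mm high. Fits a remaining gap of 2.3 to 8.8 mm and stays by friction where it is left.
- wedge_nose (a point): middle of the nose edge of the tapered shim, on the underside. Once the foot rides on the slope, a level push of about 6 to 8 N on the free shim's blunt end seats it snugly; about 15 N or more jacks the jig up.
- wedge_block (a point): centre of the tapered shim's grip block (40 x 34 x 12 mm), 6 mm above the underside; fingers take it across its 34 mm width
- driver: bystander: spare loudspeaker, magnet up, 150 mm across, 64 mm high; origin under its centre
- glue: bystander: white closed bottle, 52 mm across, 130 mm high; origin under its centre
- tape: bystander: flat roll of paper tape, 90 mm across, 24 mm high; origin under its centre
Things that resemble listed ones, but are neither listed nor needed, are in the scene too. What is shaped like the flat1 but pink or purple is not meant.

How it is judged:
On the way, in this order (a step that is already met when the one before it is completed fails the run):
1. a flat shim lies flat below the short foot, let go (((x of foot_tip in the frame of flat1 between -0.055 and 0.055 m and y of foot_tip in the frame of flat1 between -0.013 and 0.013 m and angle between flat1's own z axis and vertical below 0.05 rad and contact force between the fingers and flat1 below 0.1 N) or (x of foot_tip in the frame of flat2 between -0.055 and 0.055 m and y of foot_tip in the frame of flat2 between -0.013 and 0.013 m and angle between flat2's own z axis and vertical below 0.05 rad and contact force between the fingers and flat2 below 0.1 N))), for 0.2 s.
2. the tapered shim is snug between the flat shims and the short foot, let go, and the two next feet still carry load (contact force between wedge and jig above 0.5 N and contact force between each of side_foot, far_foot and anything else above 0.5 N and (contact force between wedge and flat1 above 0.3 N or contact force between wedge and flat2 above 0.3 N) and contact force between the fingers and wedge below 0.1 N), for 0.2 s.
3. the lug is pressed down with at least 6 N and gives less than 3 mm (contact force between the fingers and jig above 6 N and horizontal distance between the grasp point and lug_top below 0.03 m and height (world z) of foot_tip above 0.0175 m), for 0.2 s.
At the end, for the whole second after the job is handed in: The tapered shim lies flat on a flat shim, its slope bearing the short foot with over 0.5 N, within 15 mm of its centre line; far and side foot also carry over 0.5 N each; foot tip 18.5 to 22.5 mm above the bench; jig moved under 15 mm; all at rest (contact force between wedge and jig above 0.5 N and contact force between each of side_foot, far_foot and anything else above 0.5 N and (contact force between wedge and flat1 above 0.3 N or contact force between wedge and flat2 above 0.3 N) and y of foot_tip in the frame of wedge between -0.015 and 0.015 m and x of foot_tip in the frame of wedge between -0.03 and 0.069 m and angle between wedge's own z axis and vertical below 0.06 rad and height (world z) of foot_tip between 0.0185 and 0.0225 m and linear speed of each of wedge, jig below 0.01 m/s and distance of jig from where it was at the start of the episode below 0.015 m); the robot touches nothing.
It fails at once if the short foot jacked up more than 4 mm above where it was (height (world z) of foot_tip above 0.0245 m).
It fails at once if the fingers bear on the jig with more than 45 N (contact force between the fingers and jig above 45 N).
It fails at once if the tapered shim loaded with more than 45 N against the jig (contact force between wedge and jig above 45 N).
It fails at once if the jig shoved more than 25 mm (distance of jig from where it was at the start of the episode above 0.025 m).
It fails at once if a bystander moved more than 20 mm (distance of any of driver, glue, tape from where it was at the start of the episode above 0.02 m).
It also fails if it takes over 72 s, if anything falls off the work surface, if the arm or the gripper's body presses on something with over 40 N, if the wrist force passes 120 N, or if a joint passes its speed limit or range.

## Working session

There is one attempt and no reset: what is moved stays moved. The work goes in short steps, Python scripts to look and compute and a tool call to move; the robot and the scene stay as the last step left them, time stands still between calls to the robot, and variables do not carry over. Pictures are saved under pics/ and viewed, at most 10 in all, crops included, and the job is handed in when it is done.

Besides the shell and the picture viewer there is one more tool, called after ">>>" by a JSON object that holds its "fn" and its "kwargs". move_arm: Moves the arm, as the interface text tells. Its arguments: {"type":"object","properties":{"rows":{"type":"array","items":{"type":"array","items":{"type":"number"}}}},"required":["rows"]}

```bash
mkdir -p pics
cat > h.py <<'E'
import numpy as np, cv2
from plant import manip
def grab(n,f):
    g=manip.grab_frame(n); cv2.imwrite('pics/'+f+'.png',g['img']); np.savez('pics/'+f+'.npz',mtx=g['mtx'],R=g['R'],t=g['t']); return g
def ray(f,uv):
    c=np.load('pics/'+f+'.npz'); d=c['R'].T@np.linalg.solve(c['mtx'],[uv[0],uv[1],1.]); return -c['R'].T@c['t'],d
def at(f,uv,z):
    o,d=ray(f,uv); return o+d*(z-o[2])/d[2]
def tri(f1,a,f2,b):
    o1,d1=ray(f1,a);o2,d2=ray(f2,b)
    s=np.linalg.lstsq(np.c_[d1,-d2],o2-o1,rcond=None)[0]; p,q=o1+s[0]*d1,o2+s[1]*d2
    return (p+q)/2,np.linalg.norm(p-q)
def proj(f,X):
    c=np.load('pics/'+f+'.npz'); p=c['mtx']@(c['R']@np.asarray(X)+c['t']); return p[:2]/p[2]
E
python3 - <<'E'
from h import *
a=grab('top','top0')['img'];b=grab('side','side0')['img'];grab('wrist','wr0')
cv2.imwrite('pics/top0b.png',cv2.resize(a,(800,600),interpolation=cv2.INTER_CUBIC))
cv2.imwrite('pics/side0b.png',cv2.resize(b,(800,600),interpolation=cv2.INTER_CUBIC))
s=manip.state();print(s);print(manip.tip_reach)
for n in('top0','side0'):
    c=np.load(f'pics/{n}.npz');print(n,-c['R'].T@c['t'],c['R'],c['mtx'])
E
```

```text
{'time': 0.15, 'joint_pos': array([ 1.22902451e+00,  5.32070513e-02,  1.61395990e+00,  1.54480547e-05,
        1.47599262e+00, -1.19002547e-01]), 'joint_vel': array([-1.05477342e-03, -1.81471910e-03, -5.59797387e-03,  4.15152000e-05,
       -7.49468477e-05, -1.26669508e-04]), 'joint_efforts': array([ 4.11768033e-04, -3.94248211e+01, -3.70719302e+01, -1.56191800e-04,
        4.77342663e-03,  1.75511019e-05]), 'tool_pos': array([0.13792874, 0.60913332, 0.24935544]), 'tool_rot': array([-1.86391382e-04,  1.11155161e-01,  9.93802755e-01, -7.61000097e-04]), 'contact_force': array([ 0.27567244, -0.05273412, -0.4436206 ]), 'ft_torque': array([-0.06897715, -0.0135745 , -0.02102274]), 'grasp_force': 0.0, 'gripper_width': 0.9960819743110045}
0.019
top0 [ 0.45154382 -0.02166796  1.11338533] [[-0.013228   -0.99960845  0.02465701]
 [-0.99854654  0.01191741 -0.05256216]
 [ 0.05224773 -0.02531646 -0.9983132 ]] [[372.52488472   0.         251.30066875]
 [  0.         372.52488472 186.14457579]
 [  0.           0.           1.        ]]
side0 [0.31059817 0.74943953 0.86071479] [[-0.96865457 -0.24751949 -0.02103391]
 [-0.16093127  0.68978296 -0.7059041 ]
 [ 0.18923385 -0.68039222 -0.70799504]] [[429.46338646   0.         251.82657346]
 [  0.         429.46338646 189.37953695]
 [  0.           0.           1.        ]]
```

View pics/top0b.png

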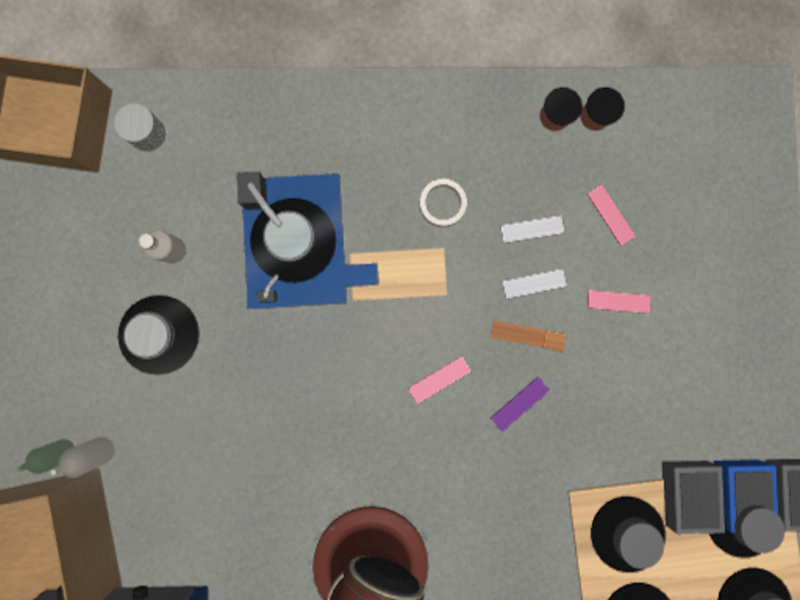

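View pics/side0b.png

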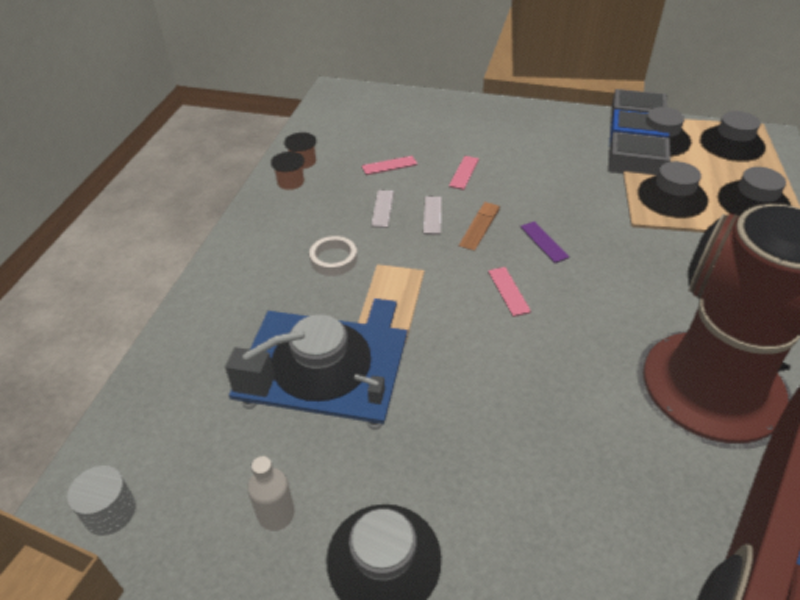

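The top view (800 px) shows three groups of candidates:
- **Flat shims:** two grey bars at (532,229) and (534,284) are aluminium, so they fit flat1 and flat2. The pink bars at (611,215), (619,301) and (440,380) and the purple one at (520,404) are decoys.
- **Wedge:** the brown piece at (528,336), with its block at the right end (555,340) and its nose to the left.
- **Jig:** plate centre near (295,240), with the lug tip at (378,274) over the board. The lug points along world -y.

Next I'll confirm these with one enlarged crop and numbers.

Run:
```python
from h import *
a=cv2.imread('pics/top0.png');b=cv2.imread('pics/side0.png')
cv2.imwrite('pics/crop1.png',cv2.resize(a[100:260,210:420],None,fx=3.75,fy=3.75,interpolation=cv2.INTER_CUBIC))
def blobs(im,m,lo,hi,box):
    x0,y0,x1,y1=box;k=np.zeros(m.shape,np.uint8);k[y0:y1,x0:x1]=m[y0:y1,x0:x1]
    n,l,s,c=cv2.connectedComponentsWithStats(k)
    out=[]
    for i in range(1,n):
        if lo<s[i,4]<hi:
            p=np.argwhere(l==i)[:,::-1].astype(np.float32); out.append((c[i].round(1),s[i,4],p))
    return out
for im,n,box in((a,'top0',(300,110,430,250)),(b,'side0',(220,110,340,180))):
    hsv=cv2.cvtColor(im,cv2.COLOR_BGR2HSV)
    g=((hsv[...,2]>165)&(hsv[...,1]<50)).astype(np.uint8)
    w=((hsv[...,0]>5)&(hsv[...,0]<18)&(hsv[...,1]>90)).astype(np.uint8)
    for nm,m in(('grey',g),('brown',w)):
        for c,ar,p in blobs(im,m,60,900,box):
            r=cv2.minAreaRect(p); bp=cv2.boxPoints(r)
            print(n,nm,c,ar,at(n,c,.006).round(4)[:2],[at(n,q,.006).round(3)[:2].tolist() for q in bp])
hsv=cv2.cvtColor(a,cv2.COLOR_BGR2HSV)
m=((hsv[...,0]>100)&(hsv[...,0]<125)&(hsv[...,1]>120)).astype(np.uint8);m[:, :140]=0;m[:,260:]=0;m[220:]=0
c=max(cv2.findContours(m,0,2)[0],key=cv2.contourArea)
h=cv2.approxPolyDP(c,2,True)[:,0]
for q in h: print(q,at('top0',q,.05).round(4)[:2])
```

```text
top0 grey [340.6 146. ] 455 [ 0.6274 -0.3204] [[0.636, -0.259], [0.654, -0.377], [0.619, -0.381], [0.601, -0.264]]
top0 grey [341.8 181.1] 456 [ 0.5214 -0.3213] [[0.528, -0.26], [0.551, -0.377], [0.516, -0.383], [0.493, -0.266]]
top0 brown [337.7 214.5] 526 [ 0.4217 -0.3064] [[0.42, -0.233], [0.452, -0.241], [0.423, -0.38], [0.391, -0.372]]
side0 grey [244.4 132.7] 222 [ 0.6267 -0.3177] [[0.634, -0.263], [0.654, -0.38], [0.62, -0.379], [0.602, -0.262]]
side0 grey [276.3 137.2] 237 [ 0.5212 -0.3176] [[0.55, -0.372], [0.518, -0.379], [0.496, -0.268], [0.526, -0.261]]
side0 grey [223.9 160. ] 70 [ 0.6524 -0.1743] [[0.675, -0.207], [0.651, -0.213], [0.63, -0.143], [0.653, -0.137]]
side0 brown [306.4 144.3] 330 [ 0.4221 -0.3036] [[0.451, -0.239], [0.423, -0.394], [0.391, -0.373], [0.421, -0.221]]
side0 brown [253.7 175.3] 245 [ 0.548  -0.1292] [[0.596, -0.141], [0.51, -0.161], [0.501, -0.124], [0.586, -0.104]]
[156 133] [0.6628 0.2222]
[159 196] [0.4823 0.2137]
[220 192] [0.4915 0.0408]
[221 182] [0.5201 0.0377]
[240 180] [ 0.5252 -0.0165]
[240 169] [ 0.5568 -0.0169]
[219 169] [0.5574 0.0431]
[218 146] [0.6237 0.0454]
[215 143] [0.6324 0.0539]
[214 160] [0.5834 0.0572]
[208 171] [0.552  0.0745]
[194 180] [0.5267 0.1145]
[177 179] [0.5301 0.1628]
[173 184] [0.516  0.1741]
[177 187] [0.5073 0.1628]
[177 192] [0.4931 0.1629]
[165 193] [0.4906 0.1968]
[163 187] [0.5078 0.2024]
[173 178] [0.5331 0.1741]
[162 168] [0.562  0.2052]
[159 154] [0.6022 0.2137]
[160 146] [0.6252 0.2109]
[167 134] [0.6596 0.1909]
```

View pics/crop1.png

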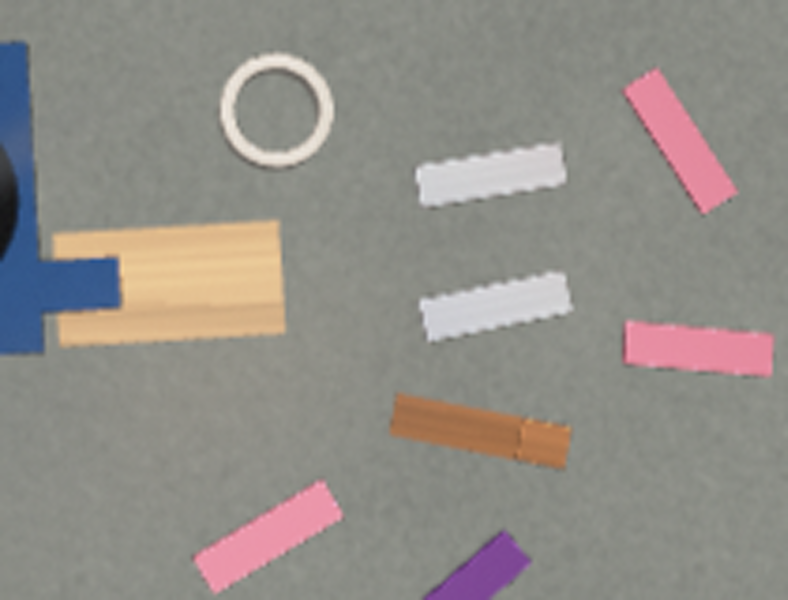

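The crop confirms it: grey bars at crop (490,175) and (497,307), wedge at (480,430) with its block on the right, board at (170,284) and lug end at (120,283). I'll go and look at the lug with the wrist camera.

```bash
cat >> h.py <<'E'
def pose():
    s=manip.state();w,x,y,z=s['tool_rot'];ty=np.array([2*(x*y-w*z),1-2*(x*x+z*z)])
    return s['tool_pos'],np.degrees(np.arctan2(ty[1],ty[0]))
def plan(target,yaw,n,start=None,dp=2):
    p,a=start if start else pose()
    d=(np.asarray(target)-p)*100/n;da=((a-yaw+90)%180-90)/n
    for i in range(n):
        r=np.radians(a-da*i);ty=np.array([np.cos(r),np.sin(r)]);tx=np.array([-ty[1],ty[0]])
        print([round(float(v),dp) for v in(d[:2]@tx,d[:2]@ty,-d[2])],round(da,2))
E
python3 - <<'E'
from h import *
c=np.load('pics/wr0.npz');p,a=pose();print(p,a,-c['R'].T@c['t']-p,c['R'][2],c['mtx'][0])
plan([.48,-.06,.25],3,20)
E
```

```text
[0.13792874 0.60913332 0.24935544] 77.23618544178454 [-0.0733228   0.01602161  0.12274178] [ 0.28703334 -0.06646998 -0.95561164] [265.24004351   0.         255.79501391]
[-2.41, -2.89, -0.0] 3.71
[-2.59, -2.72, -0.0] 3.71
[-2.76, -2.55, -0.0] 3.71
[-2.92, -2.37, -0.0] 3.71
[-3.07, -2.17, -0.0] 3.71
[-3.2, -1.97, -0.0] 3.71
[-3.32, -1.76, -0.0] 3.71
[-3.43, -1.54, -0.0] 3.71
[-3.52, -1.31, -0.0] 3.71
[-3.6, -1.08, -0.0] 3.71
[-3.66, -0.85, -0.0] 3.71
[-3.71, -0.61, -0.0] 3.71
[-3.74, -0.37, -0.0] 3.71
[-3.76, -0.12, -0.0] 3.71
[-3.76, 0.12, -0.0] 3.71
[-3.74, 0.36, -0.0] 3.71
[-3.71, 0.6, -0.0] 3.71
[-3.66, 0.84, -0.0] 3.71
[-3.6, 1.08, -0.0] 3.71
[-3.52, 1.31, -0.0] 3.71
```

>>> {"fn": "move_arm", "kwargs": {"rows": [[-2.3,-3.0,0,0,0,3.71,1],[-2.5,-2.9,0,0,0,3.71,1],[-2.6,-2.8,0,0,0,3.71,1],[-2.8,-2.6,0,0,0,3.71,1],[-3.0,-2.3,0,0,0,3.71,0.06],[-3.2,-2.0,0,0,0,3.71,0.06],[-3.3,-1.8,0,0,0,3.71,0.06],[-3.4,-1.5,0,0,0,3.71,0.06],[-3.5,-1.3,0,0,0,3.71,0.06],[-3.6,-1.0,0,0,0,3.71,0.06],[-3.7,-0.8,0,0,0,3.71,0.06],[-3.7,-0.5,0,0,0,3.71,0.06],[-3.7,-0.2,0,0,0,3.71,0.06],[-3.7,0.2,0,0,0,3.71,0.06],[-3.7,0.5,0,0,0,3.71,0.06],[-3.7,0.8,0,0,0,3.71,0.06],[-3.7,1.1,0,0,0,3.71,0.06],[-3.6,1.4,0,0,0,3.71,0.06],[-3.5,1.7,0,0,0,3.71,0.06],[-3.5,1.9,0,0,0,3.71,0.06]]}}

```text
time: 1.82
tool_pos: [0.5069, -0.0524, 0.25]
tool_rot: [-0.0, 0.689, 0.724, 0.0]
contact_force: [0.9, 0.8, 0.6]
gripper_width: 0.533
grasp_force: 0.0
```

Run:
```python
from h import *
g=grab('wrist','wr1');cv2.imwrite('pics/wr1b.png',cv2.resize(g['img'],(800,600),interpolation=cv2.INTER_CUBIC))
s=manip.state();print(pose(),s['gripper_width'])
```

```text
(array([ 0.50968805, -0.05743861,  0.24954023]), np.float64(2.4541261090962596)) 0.533748994769494
```

View pics/wr1b.png

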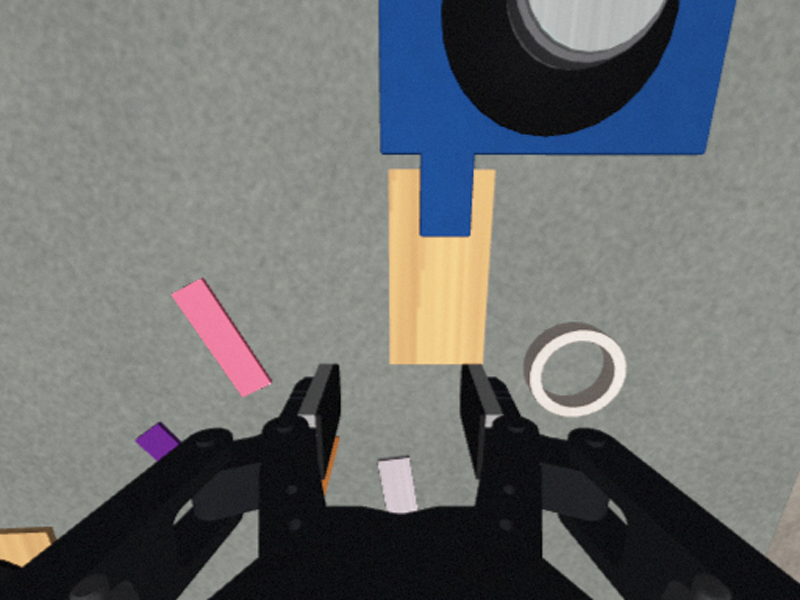

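The wrist view shows the lug end at about (421–471, 236), the plate edge at v≈154, and the board's front edge at v≈364 (u 390–484).

Run:
```python
from h import *
f=lambda u,v:((u+.5)*.64-.5,(v+.5)*.64-.5)
L=[at('wr1',f(*q),.05) for q in((421,236.5),(471,237),(421,155),(474,154))]
P=[at('wr1',f(*q),.05) for q in((381,153.5),(705,154.5))]
print(np.round(L,4),np.round(P,4))
print('plate len',np.linalg.norm(P[1]-P[0]),'yaw',np.degrees(np.arctan2(*(P[1]-P[0])[[1,0]])))
for z in(.0,.005,.01):
    B=[at('wr1',f(*q),z) for q in((390,364),(484,363.5),(389.5,169),(495,169.5))];print(z,np.round(B,4)[:,:2].tolist(),np.linalg.norm(B[1]-B[0]),np.linalg.norm(B[3]-B[2]))
yaw=np.arctan2(*(P[1]-P[0])[[1,0]]);R=np.array([[np.cos(yaw),-np.sin(yaw)],[np.sin(yaw),np.cos(yaw)]])
for p,q in((P[0],(-120,-90)),(P[1],(120,-90)),(L[0],(-90,-151)),(L[1],(-50,-151))):
    print('foot',p[:2]+R@((np.array([-70,-135])-q)/1000))
```

```text
[[ 0.5216 -0.0214  0.05  ]
 [ 0.5604 -0.0199  0.05  ]
 [ 0.5178  0.038   0.05  ]
 [ 0.5566  0.0406  0.05  ]] [[0.4884 0.0376 0.05  ]
 [0.7257 0.0485 0.05  ]]
plate len 0.23748720502945345 yaw 2.6344395399541094
0.0 [[0.5019, -0.1546], [0.5943, -0.1495], [0.4938, 0.0279], [0.584, 0.0319]] 0.0925765348298511 0.09025531001446095
0.005 [[0.5019, -0.1523], [0.5931, -0.1472], [0.4939, 0.0278], [0.5829, 0.0318]] 0.0913352371853394 0.08904513614122682
0.01 [[0.5019, -0.1499], [0.5919, -0.1449], [0.4941, 0.0277], [0.5818, 0.0316]] 0.09009393954082748 0.08783496226799276
foot [ 0.54045327 -0.00504564]
foot [ 0.53794313 -0.00516114]
foot [ 0.54083779 -0.00454423]
foot [ 0.53967016 -0.00486443]
```

>>> {"fn": "move_arm", "kwargs": {"rows": [[-1.5,1.1,3,0,0,0,0.06],[-1.5,1.1,4,0,0,0,0.06],[-1.4,1.1,4,0,0,0,0.06],[0,0,4,0,0,0,0.06],[0,0,3.5,0,0,0,0.06],[0,0,1.5,0,0,0,0.06],[0,0,0.4,0,0,0,0.06],[0,0,0,0,0,0,0.06],[0,0,0,0,0,0,0.06]]}}

```text
time: 2.62
tool_pos: [0.5412, -0.0915, 0.0517]
tool_rot: [0.001, 0.688, 0.726, 0.0]
contact_force: [0.2, 0.1, 0.1]
gripper_width: 0.531
grasp_force: 0.0
```

>>> {"fn": "move_arm", "kwargs": {"rows": [[0,0,0.3,0,0,0,0.06],[0,0,0.2,0,0,0,0.06],[0,0,0.0,0,0,0,0.06]]}}

```text
time: 2.87
tool_pos: [0.5411, -0.0915, 0.0466]
tool_rot: [0.001, 0.688, 0.726, 0.0]
contact_force: [0.2, -0.7, -0.5]
gripper_width: 0.53
grasp_force: 0.0
```

>>> {"fn": "move_arm", "kwargs": {"rows": [[0,0,1.0,0,0,0,0.06],[0,0,0.3,0,0,0,0.06],[0,0,0.0,0,0,0,0.06]]}}

```text
time: 3.12
tool_pos: [0.5393, -0.091, 0.0311]
tool_rot: [-0.001, 0.688, 0.726, -0.001]
contact_force: [-0.1, -0.7, -0.2]
gripper_width: 0.53
grasp_force: 0.0
```

>>> {"fn": "move_arm", "kwargs": {"rows": [[0,0,0.3,0,0,0,0.06],[0,0,0.0,0,0,0,0.06]]}}

```text
time: 3.28
tool_pos: [0.5399, -0.0912, 0.0288]
tool_rot: [-0.0, 0.688, 0.726, -0.0]
contact_force: [0.5, 0.6, 0.3]
gripper_width: 0.526
grasp_force: 0.0
```

>>> {"fn": "move_arm", "kwargs": {"rows": [[0,0,0.2,0,0,0,0.06],[0,0,0.0,0,0,0,0.06]]}}

```text
time: 3.45
tool_pos: [0.5402, -0.0913, 0.0272]
tool_rot: [-0.0, 0.688, 0.726, -0.0]
contact_force: [0.2, -0.2, -0.3]
gripper_width: 0.527
grasp_force: 0.0
```

>>> {"fn": "move_arm", "kwargs": {"rows": [[0,0,0.2,0,0,0,0.06],[0,0,0.0,0,0,0,0.06]]}}

```text
time: 3.62
tool_pos: [0.5402, -0.0913, 0.0252]
tool_rot: [-0.0, 0.688, 0.726, -0.0]
contact_force: [-0.4, 0.3, -0.6]
gripper_width: 0.535
grasp_force: 0.0
```

>>> {"fn": "move_arm", "kwargs": {"rows": [[0,0,0.2,0,0,0,0.06],[0,0,0.0,0,0,0,0.06]]}}

```text
time: 3.78
tool_pos: [0.5401, -0.0913, 0.0231]
tool_rot: [-0.0, 0.688, 0.726, -0.0]
contact_force: [-0.5, 0.2, 0.2]
gripper_width: 0.531
grasp_force: 0.0
```

>>> {"fn": "move_arm", "kwargs": {"rows": [[0,0,0.2,0,0,0,0.06],[0,0,0.0,0,0,0,0.06]]}}

```text
time: 3.95
tool_pos: [0.5406, -0.0914, 0.0225]
tool_rot: [-0.0, 0.688, 0.726, -0.0]
contact_force: [-4.5, 1.0, 7.3]
gripper_width: 0.53
grasp_force: 3.6
```

>>> {"fn": "move_arm", "kwargs": {"rows": [[0,0,0.2,0,0,0,0.06],[0,0,0.0,0,0,0,0.06]]}}

```text
time: 4.12
tool_pos: [0.5407, -0.0914, 0.0225]
tool_rot: [-0.001, 0.688, 0.726, -0.001]
contact_force: [-9.5, 2.2, 20.7]
gripper_width: 0.534
grasp_force: 10.1
```

Run:
```python
from h import *
plan([.5295,-.3607,.06],11.1,8,start=(np.array([.5407,-.0914,.06]),2.5))
```

```text
[-3.36, -0.29, -0.0] -1.07
[-3.35, -0.35, -0.0] -1.07
[-3.34, -0.41, -0.0] -1.07
[-3.34, -0.48, -0.0] -1.07
[-3.33, -0.54, -0.0] -1.07
[-3.32, -0.6, -0.0] -1.07
[-3.3, -0.66, -0.0] -1.07
[-3.29, -0.72, -0.0] -1.07
```

>>> {"fn": "move_arm", "kwargs": {"rows": [[0,0,-3,0,0,0,0.06],[-3.4,-0.3,-1,0,0,-1.07,0.06],[-3.4,-0.35,0,0,0,-1.07,0.06],[-3.3,-0.4,0,0,0,-1.07,0.06],[-3.3,-0.5,0,0,0,-1.07,0.06],[-3.3,-0.5,0,0,0,-1.07,0.06],[-3.3,-0.6,0,0,0,-1.07,0.06],[-3.3,-0.7,0,0,0,-1.07,0.06],[-3.3,-0.7,1.0,0,0,-1.07,0.06],[0,0,1.0,0,0,0,0.06],[0,0,0,0,0,0,0.06],[0,0,0,0,0,0,0.06]]}}

```text
time: 5.12
tool_pos: [0.5306, -0.3596, 0.0381]
tool_rot: [-0.002, 0.632, 0.775, 0.0]
contact_force: [-1.2, 0.0, -0.5]
gripper_width: 0.531
grasp_force: 0.0
```

Run:
```python
from h import *
print(pose())
g=grab('wrist','wr2');cv2.imwrite('pics/wr2b.png',cv2.resize(g['img'],(800,600),interpolation=cv2.INTER_CUBIC))
plan([.5295,-.3607,.03],11.1,1)
```

```text
(array([ 0.53059518, -0.35962126,  0.0381308 ]), np.float64(11.560456204689887))
[-0.1, -0.19, 0.88] 0.52
```

View pics/wr2b.png

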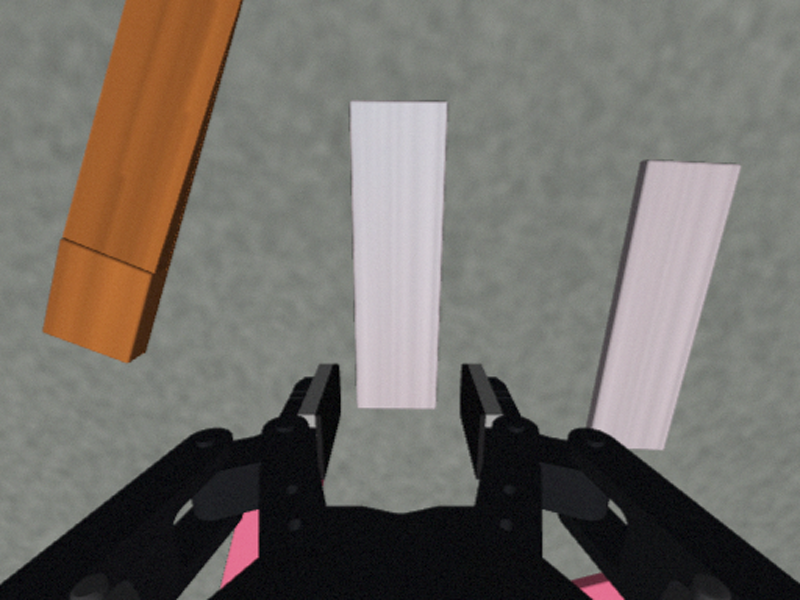

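The shim is centred between the fingers at u 351–447, with its rear end at v≈408. I'll measure all three pieces precisely.

Run:
```python
from h import *
f=lambda u,v:((u+.5)*.64-.5,(v+.5)*.64-.5)
p,a=pose()
def rep(n,C,z=.006):
    X=np.array([at('wr2',f(*q),z)[:2] for q in C]);fr,re=(X[0]+X[1])/2,(X[2]+X[3])/2;d=fr-re
    print(n,'front',fr.round(4),'rear',re.round(4),'len',np.linalg.norm(d).round(4),'w',np.linalg.norm(X[1]-X[0]).round(4),'yaw',np.degrees(np.arctan2(-d[0],d[1])).round(2),'centre',((fr+re)/2).round(4))
    return fr,re
fr,re=rep('flat2',((351,101),(447,101),(358,408),(436,408)))
u=(fr-re)/np.linalg.norm(fr-re);print('tcp from rear along',(p[:2]-re)@u,'lateral',np.cross(u,p[:2]-re))
rep('flat1',((648,161),(740,165),(601,449),(665,449)))
B=[at('wr2',f(*q),.012)[:2] for q in((62,238),(153,273),(43,331),(130,361))];print('wedge block',np.round(B,4).tolist(),np.mean(B,0))
```

```text
flat2 front [ 0.5103 -0.2624] rear [ 0.5331 -0.3785] len 0.1184 w 0.0327 yaw 11.1 centre [ 0.5217 -0.3204]
tcp from rear along 0.019200935435595402 lateral -0.0017588065066502163
flat1 front [ 0.6167 -0.261 ] rear [ 0.6383 -0.3776] len 0.1186 w 0.0328 yaw 10.53 centre [ 0.6275 -0.3193]
wedge block [[0.4007, -0.3314], [0.4332, -0.3379], [0.3923, -0.3695], [0.4254, -0.3756]] [ 0.41291622 -0.35361396]<stdin>:9: DeprecationWarning: Arrays of 2-dimensional vectors are deprecated. Use arrays of 3-dimensional vectors instead. (deprecated in NumPy 2.0)
```

>>> {"fn": "move_arm", "kwargs": {"rows": [[0,-0.17,1.0,0,0,0.5,0.06],[0,0,0.6,0,0,0,0.06],[0,0,0,0,0,0,0.06]]}}

```text
time: 5.42
tool_pos: [0.5289, -0.359, 0.0215]
tool_rot: [-0.002, 0.635, 0.772, 0.0]
contact_force: [0.3, 0.3, -1.1]
gripper_width: 0.532
grasp_force: 0.0
```

>>> {"fn": "move_arm", "kwargs": {"rows": [[0,0,0.2,0,0,0,0.06],[0,0,0.0,0,0,0,0.06]]}}

```text
time: 5.58
tool_pos: [0.5297, -0.3603, 0.0211]
tool_rot: [-0.0, 0.635, 0.772, -0.0]
contact_force: [0.7, 0.1, -0.7]
gripper_width: 0.526
grasp_force: 0.0
```

>>> {"fn": "move_arm", "kwargs": {"rows": [[0,0,0.2,0,0,0,0.06],[0,0,0.0,0,0,0,0.06]]}}

```text
time: 5.75
tool_pos: [0.5299, -0.3607, 0.0194]
tool_rot: [0.0, 0.635, 0.772, -0.0]
contact_force: [0.1, 1.0, 0.3]
gripper_width: 0.531
grasp_force: 0.0
```

>>> {"fn": "move_arm", "kwargs": {"rows": [[0,0,0.2,0,0,0,0.06],[0,0,0.0,0,0,0,0.06]]}}

```text
time: 5.92
tool_pos: [0.5297, -0.3608, 0.0173]
tool_rot: [-0.0, 0.635, 0.772, 0.0]
contact_force: [-0.1, -0.6, -0.0]
gripper_width: 0.535
grasp_force: 0.0
```

>>> {"fn": "move_arm", "kwargs": {"rows": [[0,0,0.2,0,0,0,0.06],[0,0,0.0,0,0,0,0.06]]}}

```text
time: 6.08
tool_pos: [0.53, -0.361, 0.0168]
tool_rot: [-0.0, 0.635, 0.772, -0.0]
contact_force: [-1.9, 2.3, 6.3]
gripper_width: 0.53
grasp_force: 3.5
```

>>> {"fn": "move_arm", "kwargs": {"rows": [[0,0,-0.35,0,0,0,0.06],[0,0,0,0,0,0,-0.3],[0,0,0,0,0,0,-0.5],[0,0,0,0,0,0,-0.7],[0,0,0,0,0,0,-0.7],[0,0,0,0,0,0,-0.7]]}}

```text
time: 6.58
tool_pos: [0.5305, -0.3614, 0.0202]
tool_rot: [0.001, 0.635, 0.772, -0.0]
contact_force: [-1.1, 0.4, 5.9]
gripper_width: 0.368
grasp_force: 59.7
```

Run:
```python
from h import *
print(pose())
plan([.5469,-.1448,.05],2.8,7)
```

```text
(array([ 0.53050116, -0.3614027 ,  0.02017704]), np.float64(11.098501063624562))
[2.99, 0.83, -0.43] 1.19
[3.01, 0.76, -0.43] 1.19
[3.02, 0.7, -0.43] 1.19
[3.04, 0.64, -0.43] 1.19
[3.05, 0.58, -0.43] 1.19
[3.06, 0.51, -0.43] 1.19
[3.07, 0.45, -0.43] 1.19
```

>>> {"fn": "move_arm", "kwargs": {"rows": [[0,0,-1.5,0,0,0,-0.7],[3.0,0.8,-1.5,0,0,1.19,-0.7],[3.0,0.8,0,0,0,1.19,-0.7],[3.0,0.7,0,0,0,1.19,-0.7],[3.0,0.6,0,0,0,1.19,-0.7],[3.1,0.6,0,0,0,1.19,-0.7],[3.1,0.5,0,0,0,1.19,-0.7],[3.1,0.4,0,0,0,1.19,-0.7],[0,0,0,0,0,0,-0.7],[0,0,0,0,0,0,-0.7]]}}

```text
time: 7.42
tool_pos: [0.5454, -0.1423, 0.0491]
tool_rot: [-0.0, 0.689, 0.725, -0.0]
contact_force: [0.3, -0.9, -0.8]
gripper_width: 0.369
grasp_force: 59.6
```

Run:
```python
from h import *
print(pose())
g=grab('wrist','wr3');cv2.imwrite('pics/wr3b.png',cv2.resize(g['img'],(800,600),interpolation=cv2.INTER_CUBIC))
plan([.5469,-.1448,.030],2.8,1)
```

```text
(array([ 0.54539509, -0.14229253,  0.04912421]), np.float64(2.9404024098475983))
[-0.14, 0.12, 1.93] 0.05
```

View pics/wr3b.png

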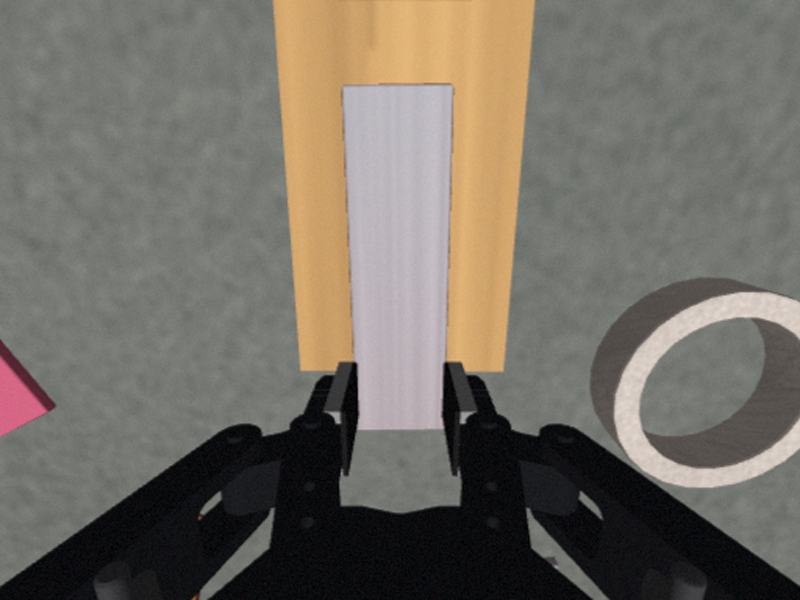

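The shim is held square (u 345–452, front at v≈85) and lined up with the board. I'll lower it and slide it in.

>>> {"fn": "move_arm", "kwargs": {"rows": [[0,0.1,1.0,0,0,0,-0.7],[0,0,1.0,0,0,0,-0.7],[0,0,0,0,0,0,-0.7],[0,0,0,0,0,0,-0.7]]}}

```text
time: 7.8
tool_pos: [0.5455, -0.1441, 0.0273]
tool_rot: [-0.001, 0.69, 0.724, -0.001]
contact_force: [0.0, 0.5, -0.5]
gripper_width: 0.369
grasp_force: 59.6
```

>>> {"fn": "move_arm", "kwargs": {"rows": [[1.2,0,0,0,0,0,-0.7],[1.2,0,0,0,0,0,-0.7],[1.2,0,0,0,0,0,-0.7],[1.2,0,0,0,0,0,-0.7],[1.2,0,0,0,0,0,-0.7],[1.1,0,0,0,0,0,-0.7],[0,0,0.2,0,0,0,-0.7],[0,0,0,0,0,0,-0.7]]}}

```text
time: 8.47
tool_pos: [0.5429, -0.0718, 0.0267]
tool_rot: [-0.0, 0.689, 0.725, -0.0]
contact_force: [-0.5, -0.8, -0.7]
gripper_width: 0.372
grasp_force: 59.6
```

>>> {"fn": "move_arm", "kwargs": {"rows": [[0,0,0.1,0,0,0,-0.7],[0,0,0,0,0,0,-0.7]]}}

```text
time: 8.63
tool_pos: [0.5433, -0.073, 0.026]
tool_rot: [0.0, 0.69, 0.724, 0.0]
contact_force: [-0.1, 0.0, -0.3]
gripper_width: 0.373
grasp_force: 59.6
```

>>> {"fn": "move_arm", "kwargs": {"rows": [[0,0,0.1,0,0,0,-0.7],[0,0,0,0,0,0,-0.7]]}}

```text
time: 8.8
tool_pos: [0.5434, -0.0731, 0.0259]
tool_rot: [-0.0, 0.69, 0.724, 0.0]
contact_force: [-3.3, 1.5, 6.0]
gripper_width: 0.365
grasp_force: 60.4
```

>>> {"fn": "move_arm", "kwargs": {"rows": [[0,0,-0.15,0,0,0,-0.3],[0,0,0,0,0,0,0.06],[0,0,0,0,0,0,0.06],[0,0,0,0,0,0,0.06],[0,0,-2.0,0,0,0,0.06],[0,0,-3.0,0,0,0,0.06],[0,0,-3,0,0,0,0.06],[-3,0,0,0,0,0,0.06],[-3,0,0,0,0,0,0.06],[0,0,0,0,0,0,0.06]]}}

```text
time: 9.63
tool_pos: [0.547, -0.1366, 0.1079]
tool_rot: [0.002, 0.691, 0.723, -0.0]
contact_force: [-0.3, 0.9, 0.4]
gripper_width: 0.531
grasp_force: 0.0
```

Run:
```python
from h import *
s=manip.state();print(pose(),s['gripper_width'])
g=grab('wrist','wr4');cv2.imwrite('pics/wr4b.png',cv2.resize(g['img'],(800,600),interpolation=cv2.INTER_CUBIC))
plan([.4129,-.3536,.05],-11.8,8)
```

```text
(array([ 0.54701656, -0.1366309 ,  0.10794324]), np.float64(2.5909503442858997)) 0.5313546669753222
[-2.66, -1.79, 0.71] 1.8
[-2.71, -1.71, 0.71] 1.8
[-2.77, -1.62, 0.71] 1.8
[-2.81, -1.53, 0.71] 1.8
[-2.86, -1.44, 0.71] 1.8
[-2.91, -1.35, 0.71] 1.8
[-2.95, -1.26, 0.71] 1.8
[-2.98, -1.17, 0.71] 1.8
```

View pics/wr4b.png

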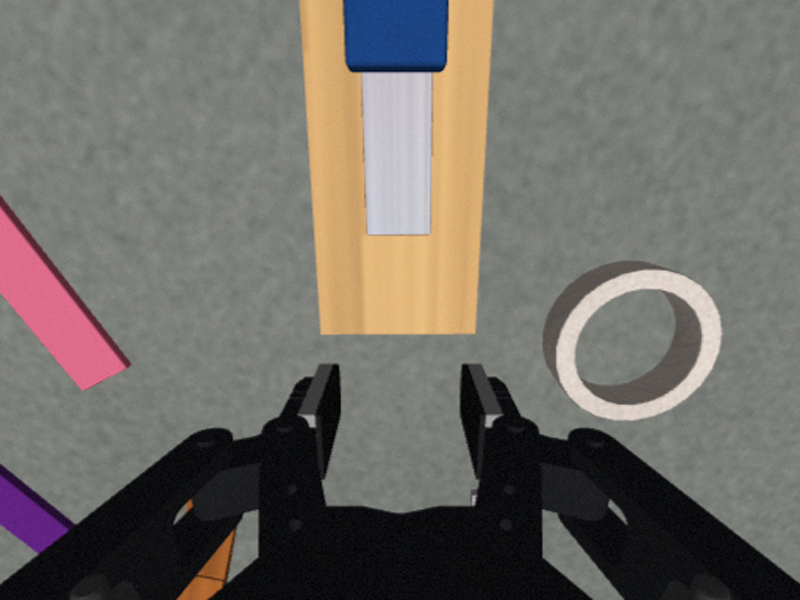

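The flat shim lies squarely below the lug (u 362–432, rear at v=235; lug end centred at u≈397). Now the wedge.

>>> {"fn": "move_arm", "kwargs": {"rows": [[-2.7,-1.8,0.5,0,0,1.8,0.06],[-2.7,-1.7,0.5,0,0,1.8,0.06],[-2.8,-1.6,0.5,0,0,1.8,0.06],[-2.8,-1.5,0.5,0,0,1.8,0.06],[-2.9,-1.4,0.5,0,0,1.8,0.06],[-2.9,-1.4,1,0,0,1.8,0.06],[-2.9,-1.3,1,0,0,1.8,0.06],[-3.0,-1.2,1.5,0,0,1.8,0.06],[0,0,0,0,0,0,0.06],[0,0,0,0,0,0,0.06]]}}

```text
time: 10.52
tool_pos: [0.4117, -0.3521, 0.0449]
tool_rot: [-0.002, 0.776, 0.631, 0.0]
contact_force: [0.5, 0.8, 0.4]
gripper_width: 0.53
grasp_force: 0.0
```

Run:
```python
from h import *
p,a=pose();print(p,a)
f=lambda u,v:((u+.5)*.64-.5,(v+.5)*.64-.5)
print('lugend',at('wr4',f(345,71),.05),at('wr4',f(447,71),.05),'flat rear',at('wr4',f(367,235),.0117),at('wr4',f(431,235),.0117))
g=grab('wrist','wr5');cv2.imwrite('pics/wr5b.png',cv2.resize(g['img'],(800,600),interpolation=cv2.INTER_CUBIC))
plan([.4129,-.3536,.0235],-11.8,1)
```

```text
[ 0.41166609 -0.35206894  0.04492494] -11.776540043957798
lugend [ 0.52083191 -0.02407038  0.05      ] [ 0.56039092 -0.022277    0.05      ] flat rear [ 0.52798164 -0.09247755  0.0117    ] [ 0.56160397 -0.09097411  0.0117    ]
[-0.18, 0.07, 2.22] 0.12
```

View pics/wr5b.png

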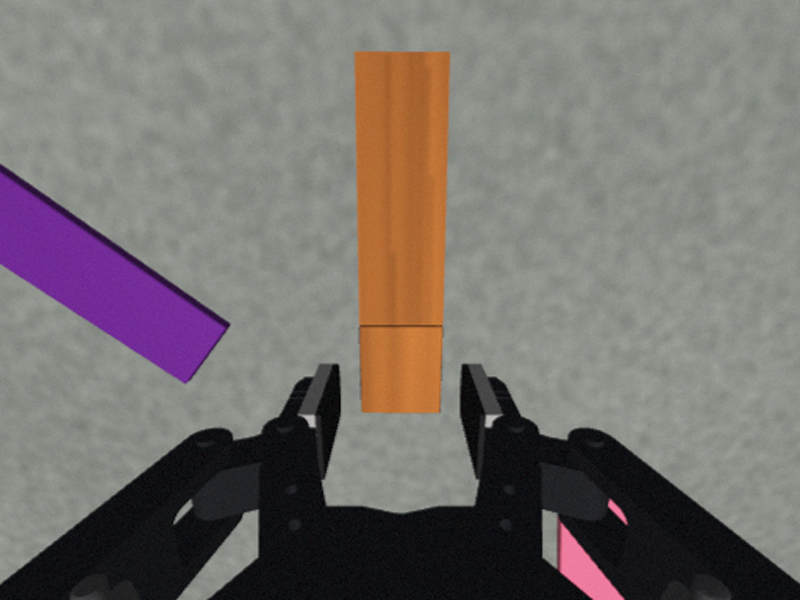

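The wedge is centred between the fingers, with its block at v 326–412. Descend and grip.

>>> {"fn": "move_arm", "kwargs": {"rows": [[-0.1,0,1.0,0,0,0,0.06],[0,0,1.1,0,0,0,0.06],[0,0,0,0,0,0,0.06],[0,0,0,0,0,0,-0.2],[0,0,0,0,0,0,-0.5],[0,0,0,0,0,0,-0.7],[0,0,0,0,0,0,-0.7],[0,0,0,0,0,0,-0.7]]}}

```text
time: 11.23
tool_pos: [0.413, -0.3535, 0.0258]
tool_rot: [0.0, 0.775, 0.632, 0.0]
contact_force: [0.1, 0.3, 0.0]
gripper_width: 0.367
grasp_force: 59.5
```

Run:
```python
from h import *
print(pose())
f=lambda u,v:((u+.5)*.64-.5,(v+.5)*.64-.5)
print('block rear',at('wr5',f(362,412),.012),at('wr5',f(440,412),.012),'nose',at('wr5',f(355,52),.0015),at('wr5',f(449,52),.0015))
u=np.array([-.049,.9988]);F=np.array([.540,-.006])
t=F-u*.16
plan([*t,.055],2.8,9)
```

```text
(array([ 0.41303302, -0.35346999,  0.02578617]), np.float64(-11.62777456399629))
block rear [ 0.39155321 -0.36977451  0.012     ] [ 0.42422354 -0.37652421  0.012     ] nose [ 0.42012555 -0.23432619  0.0015    ] [ 0.45269501 -0.24115701  0.0015    ]
[2.34, 1.05, -0.32] -1.6
[2.31, 1.11, -0.32] -1.6
[2.28, 1.18, -0.32] -1.6
[2.25, 1.24, -0.32] -1.6
[2.21, 1.3, -0.32] -1.6
[2.18, 1.36, -0.32] -1.6
[2.14, 1.42, -0.32] -1.6
[2.1, 1.48, -0.32] -1.6
[2.05, 1.54, -0.32] -1.6
```

>>> {"fn": "move_arm", "kwargs": {"rows": [[0,0,-1.5,0,0,0,-0.7],[2.3,1.1,-1.5,0,0,-1.6,-0.7],[2.3,1.1,0,0,0,-1.6,-0.7],[2.3,1.2,0,0,0,-1.6,-0.7],[2.3,1.2,0,0,0,-1.6,-0.7],[2.2,1.3,0,0,0,-1.6,-0.7],[2.2,1.4,0,0,0,-1.6,-0.7],[2.1,1.4,0,0,0,-1.6,-0.7],[2.1,1.5,0,0,0,-1.6,-0.7],[2.1,1.5,0,0,0,-1.6,-0.7],[0,0,0,0,0,0,-0.7],[0,0,0,0,0,0,-0.7]]}}

```text
time: 12.23
tool_pos: [0.5483, -0.1647, 0.0557]
tool_rot: [0.0, 0.689, 0.725, -0.0]
contact_force: [0.2, -0.1, -0.3]
gripper_width: 0.373
grasp_force: 59.7
```

Run:
```python
from h import *
print(pose())
u=np.array([-.049,.9988]);F=np.array([.540,-.006])
plan([*(F-u*.16),.042],2.8,1)
grab('wrist','wr6')
```

```text
(array([ 0.54825869, -0.16467561,  0.05565575]), np.float64(2.8823716781286848))
[-0.11, -0.05, 1.37] 0.08
```

>>> {"fn": "move_arm", "kwargs": {"rows": [[0,0,0.8,0,0,0,-0.7],[0,0,0.8,0,0,0,-0.7],[0,0,0,0,0,0,-0.7],[0,0,0,0,0,0,-0.7]]}}

```text
time: 12.62
tool_pos: [0.5464, -0.1657, 0.038]
tool_rot: [-0.001, 0.69, 0.724, -0.0]
contact_force: [0.2, -0.2, -0.2]
gripper_width: 0.373
grasp_force: 59.7
```

>>> {"fn": "move_arm", "kwargs": {"rows": [[1.3,0,0,0,0,0,-0.7],[1.3,0,0,0,0,0,-0.7],[1.3,0,0,0,0,0,-0.7],[1.3,0,0,0,0,0,-0.7],[1.3,0,0,0,0,0,-0.7],[1.3,0,0,0,0,0,-0.7],[0.5,0,0,0,0,0,-0.7],[0,0,0,0,0,0,-0.7],[0,0,0.1,0,0,0,-0.7],[0,0,0,0,0,0,-0.7]]}}

```text
time: 13.45
tool_pos: [0.5438, -0.0827, 0.0384]
tool_rot: [0.0, 0.69, 0.724, -0.0]
contact_force: [0.4, -0.0, 0.2]
gripper_width: 0.372
grasp_force: 59.7
```

>>> {"fn": "move_arm", "kwargs": {"rows": [[0,0,0.1,0,0,0,-0.7],[0,0,0,0,0,0,-0.7]]}}

```text
time: 13.62
tool_pos: [0.5437, -0.0831, 0.0373]
tool_rot: [-0.0, 0.69, 0.724, -0.0]
contact_force: [0.8, -0.2, -0.3]
gripper_width: 0.371
grasp_force: 59.7
```

>>> {"fn": "move_arm", "kwargs": {"rows": [[0,0,0.05,0,0,0,-0.7],[0,0,0,0,0,0,-0.7]]}}

```text
time: 13.78
tool_pos: [0.5437, -0.0829, 0.0368]
tool_rot: [-0.0, 0.69, 0.724, -0.0]
contact_force: [0.7, 0.5, -0.7]
gripper_width: 0.372
grasp_force: 59.7
```

>>> {"fn": "move_arm", "kwargs": {"rows": [[0,0,0.05,0,0,0,-0.7],[0,0,0,0,0,0,-0.7]]}}

```text
time: 13.95
tool_pos: [0.5438, -0.0827, 0.0365]
tool_rot: [0.0, 0.69, 0.724, -0.0]
contact_force: [0.4, -0.1, -0.7]
gripper_width: 0.373
grasp_force: 59.7
```

>>> {"fn": "move_arm", "kwargs": {"rows": [[0,0,0.05,0,0,0,-0.7],[0,0,0,0,0,0,-0.7]]}}

```text
time: 14.12
tool_pos: [0.5439, -0.0827, 0.0364]
tool_rot: [0.0, 0.69, 0.724, -0.0]
contact_force: [-1.0, -1.1, 3.3]
gripper_width: 0.373
grasp_force: 60.0
```

>>> {"fn": "move_arm", "kwargs": {"rows": [[0,0,-0.1,0,0,0,-0.3],[0,0,0,0,0,0,0.06],[0,0,0,0,0,0,0.06],[0,0,0,0,0,0,0.06],[0,0,-2.0,0,0,0,0.06],[0,0,-2.0,0,0,0,0.06],[-2.5,0,0,0,0,0,-1],[-2.5,0,0,0,0,0,-1],[0,0,0,0,0,0,-1],[0,0,0,0,0,0,-1],[0,0,0,0,0,0,-1]]}}

```text
time: 15.03
tool_pos: [0.5458, -0.1321, 0.0765]
tool_rot: [-0.001, 0.69, 0.724, -0.0]
contact_force: [0.1, 1.2, 0.9]
gripper_width: 0.002
grasp_force: 0.0
```

Run:
```python
from h import *
print(pose(),manip.state()['gripper_width'])
g=grab('wrist','wr7');cv2.imwrite('pics/wr7b.png',cv2.resize(g['img'],(800,600),interpolation=cv2.INTER_CUBIC))
```

```text
(array([ 0.5458139 , -0.13209571,  0.07653629]), np.float64(2.745001851041166)) 0.0022383151800916307
```

View pics/wr7b.png

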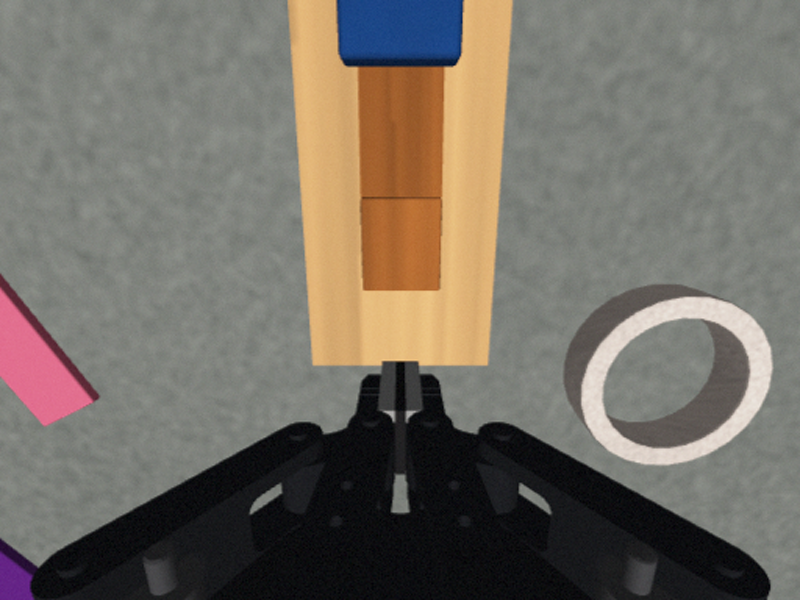

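The wedge sits squarely on the flat shim (block v 198–290, u 361–441), with its slope under the lug. I'll touch the board behind it to get the shut fingertip height.

>>> {"fn": "move_arm", "kwargs": {"rows": [[0,0,1.5,0,0,0,-1],[0,0,1.5,0,0,0,-1],[0,0,0,0,0,0,-1],[0,0,0,0,0,0,-1]]}}

```text
time: 15.42
tool_pos: [0.5451, -0.1313, 0.0458]
tool_rot: [-0.001, 0.689, 0.724, -0.001]
contact_force: [-0.4, -0.2, 0.2]
gripper_width: -0.0
grasp_force: 0.0
```

>>> {"fn": "move_arm", "kwargs": {"rows": [[0,0,0.5,0,0,0,-1],[0,0,0.3,0,0,0,-1],[0,0,0,0,0,0,-1]]}}

```text
time: 15.67
tool_pos: [0.5461, -0.1323, 0.0388]
tool_rot: [-0.0, 0.69, 0.724, -0.0]
contact_force: [-0.1, 0.3, -0.5]
gripper_width: 0.002
grasp_force: 0.0
```

>>> {"fn": "move_arm", "kwargs": {"rows": [[0,0,0.3,0,0,0,-1],[0,0,0,0,0,0,-1]]}}

```text
time: 15.83
tool_pos: [0.5461, -0.1324, 0.0358]
tool_rot: [-0.0, 0.69, 0.724, -0.0]
contact_force: [-0.1, -0.3, -0.2]
gripper_width: 0.004
grasp_force: 0.0
```

>>> {"fn": "move_arm", "kwargs": {"rows": [[0,0,0.3,0,0,0,-1],[0,0,0,0,0,0,-1]]}}

```text
time: 16.0
tool_pos: [0.546, -0.1324, 0.0326]
tool_rot: [-0.0, 0.69, 0.724, -0.0]
contact_force: [-0.5, 0.0, -0.7]
gripper_width: 0.002
grasp_force: 0.0
```

>>> {"fn": "move_arm", "kwargs": {"rows": [[0,0,0.2,0,0,0,-1],[0,0,0,0,0,0,-1]]}}

```text
time: 16.17
tool_pos: [0.5459, -0.1324, 0.0306]
tool_rot: [-0.0, 0.69, 0.724, -0.0]
contact_force: [0.0, -0.1, -0.6]
gripper_width: -0.002
grasp_force: 0.0
```

>>> {"fn": "move_arm", "kwargs": {"rows": [[0,0,0.2,0,0,0,-1],[0,0,0,0,0,0,-1]]}}

```text
time: 16.33
tool_pos: [0.5459, -0.1324, 0.0286]
tool_rot: [-0.0, 0.69, 0.724, -0.0]
contact_force: [-1.1, 0.2, 0.1]
gripper_width: -0.0
grasp_force: 0.0
```

>>> {"fn": "move_arm", "kwargs": {"rows": [[0,0,0.2,0,0,0,-1],[0,0,0,0,0,0,-1]]}}

```text
time: 16.5
tool_pos: [0.5459, -0.1324, 0.0266]
tool_rot: [-0.0, 0.69, 0.724, -0.0]
contact_force: [1.0, 0.5, -0.5]
gripper_width: 0.003
grasp_force: 0.0
```

>>> {"fn": "move_arm", "kwargs": {"rows": [[0,0,0.2,0,0,0,-1],[0,0,0,0,0,0,-1]]}}

```text
time: 16.67
tool_pos: [0.5463, -0.1325, 0.0249]
tool_rot: [0.0, 0.69, 0.724, 0.0]
contact_force: [0.1, 0.8, -0.3]
gripper_width: 0.002
grasp_force: 0.0
```

>>> {"fn": "move_arm", "kwargs": {"rows": [[0,0,-0.5,0,0,0,-1],[0,0,-0.4,0,0,0,-1],[0.9,-0.05,0,0,0,0,-1],[0.7,-0.05,0,0,0,0,-1],[0,0,0,0,0,0,-1]]}}

```text
time: 17.08
tool_pos: [0.544, -0.1151, 0.0339]
tool_rot: [-0.0, 0.689, 0.724, 0.0]
contact_force: [0.0, 0.5, -0.1]
gripper_width: -0.001
grasp_force: 0.0
```

>>> {"fn": "move_arm", "kwargs": {"rows": [[0.4,0,0,0,0,0,-1],[0.4,0,0,0,0,0,-1],[0.4,0,0,0,0,0,-1],[0.4,0,0,0,0,0,-1],[0.3,0,0,0,0,0,-1],[0,0,0,0,0,0,-1]]}}

```text
time: 17.58
tool_pos: [0.5433, -0.0969, 0.0338]
tool_rot: [-0.0, 0.69, 0.724, 0.0]
contact_force: [0.3, 0.0, 0.2]
gripper_width: 0.001
grasp_force: 0.0
```

>>> {"fn": "move_arm", "kwargs": {"rows": [[0.3,0.03,0,0,0,0,-1],[0.3,0.03,0,0,0,0,-1],[0,0,0,0,0,0,-1]]}}

```text
time: 17.83
tool_pos: [0.5438, -0.0911, 0.0339]
tool_rot: [-0.0, 0.69, 0.724, 0.0]
contact_force: [1.2, 0.1, -1.1]
gripper_width: -0.003
grasp_force: 0.0
```

>>> {"fn": "move_arm", "kwargs": {"rows": [[0.3,0,0,0,0,0,-1],[0,0,0,0,0,0,-1]]}}

```text
time: 18.0
tool_pos: [0.5436, -0.0882, 0.0339]
tool_rot: [-0.0, 0.69, 0.724, 0.0]
contact_force: [0.1, -0.2, 1.1]
gripper_width: 0.005
grasp_force: 0.0
```

>>> {"fn": "move_arm", "kwargs": {"rows": [[0.1,0,0,0,0,0,-1],[0,0,0,0,0,0,-1]]}}

```text
time: 18.17
tool_pos: [0.5435, -0.0874, 0.0339]
tool_rot: [-0.0, 0.69, 0.724, -0.0]
contact_force: [-0.4, 0.6, -0.0]
gripper_width: 0.003
grasp_force: 0.0
```

>>> {"fn": "move_arm", "kwargs": {"rows": [[0.1,0,0,0,0,0,-1],[0,0,0,0,0,0,-1]]}}

```text
time: 18.33
tool_pos: [0.5435, -0.0865, 0.034]
tool_rot: [0.0, 0.69, 0.724, 0.0]
contact_force: [-0.0, -0.1, 0.2]
gripper_width: 0.004
grasp_force: 0.0
```

>>> {"fn": "move_arm", "kwargs": {"rows": [[0.1,0,0,0,0,0,-1],[0,0,0,0,0,0,-1]]}}

```text
time: 18.5
tool_pos: [0.5435, -0.0855, 0.034]
tool_rot: [0.0, 0.69, 0.724, 0.0]
contact_force: [0.2, -0.0, 0.4]
gripper_width: -0.0
grasp_force: 0.0
```

>>> {"fn": "move_arm", "kwargs": {"rows": [[0.1,0,0,0,0,0,-1],[0,0,0,0,0,0,-1]]}}

```text
time: 18.67
tool_pos: [0.5434, -0.0844, 0.034]
tool_rot: [-0.0, 0.69, 0.724, 0.0]
contact_force: [1.2, -0.3, -0.3]
gripper_width: -0.002
grasp_force: 0.0
```

>>> {"fn": "move_arm", "kwargs": {"rows": [[0.1,0,0,0,0,0,-1],[0,0,0,0,0,0,-1]]}}

```text
time: 18.83
tool_pos: [0.5434, -0.0834, 0.0339]
tool_rot: [-0.0, 0.69, 0.724, 0.0]
contact_force: [-0.1, 0.3, -0.4]
gripper_width: -0.003
grasp_force: 0.0
```

>>> {"fn": "move_arm", "kwargs": {"rows": [[0.1,0,0,0,0,0,-1],[0,0,0,0,0,0,-1]]}}

```text
time: 19.0
tool_pos: [0.5433, -0.0824, 0.0339]
tool_rot: [-0.0, 0.69, 0.724, 0.0]
contact_force: [0.3, -0.7, 0.3]
gripper_width: 0.001
grasp_force: 0.0
```

>>> {"fn": "move_arm", "kwargs": {"rows": [[0.1,0,0,0,0,0,-1],[0,0,0,0,0,0,-1]]}}

```text
time: 19.17
tool_pos: [0.5433, -0.0815, 0.034]
tool_rot: [0.0, 0.69, 0.724, -0.0]
contact_force: [-1.2, -0.5, 0.1]
gripper_width: -0.001
grasp_force: 0.2
```

>>> {"fn": "move_arm", "kwargs": {"rows": [[0.1,0,0,0,0,0,-1],[0,0,0,0,0,0,-1]]}}

```text
time: 19.33
tool_pos: [0.5433, -0.0806, 0.034]
tool_rot: [0.0, 0.69, 0.724, -0.0]
contact_force: [0.4, -0.6, 0.4]
gripper_width: 0.004
grasp_force: 0.5
```

>>> {"fn": "move_arm", "kwargs": {"rows": [[0.1,0,0,0,0,0,-1],[0,0,0,0,0,0,-1]]}}

```text
time: 19.5
tool_pos: [0.5432, -0.0796, 0.034]
tool_rot: [0.0, 0.69, 0.724, -0.0]
contact_force: [0.6, -1.6, -0.7]
gripper_width: -0.001
grasp_force: 0.9
```

>>> {"fn": "move_arm", "kwargs": {"rows": [[0.1,0,0,0,0,0,-1],[0,0,0,0,0,0,-1]]}}

```text
time: 19.67
tool_pos: [0.5432, -0.0787, 0.034]
tool_rot: [0.0, 0.69, 0.724, -0.0]
contact_force: [0.0, -2.9, -0.0]
gripper_width: 0.003
grasp_force: 1.2
```

>>> {"fn": "move_arm", "kwargs": {"rows": [[0.1,0,0,0,0,0,-1],[0,0,0,0,0,0,-1]]}}

```text
time: 19.83
tool_pos: [0.5431, -0.0777, 0.034]
tool_rot: [0.0, 0.69, 0.724, -0.0]
contact_force: [-0.5, -3.7, -0.8]
gripper_width: 0.003
grasp_force: 1.6
```

>>> {"fn": "move_arm", "kwargs": {"rows": [[0.1,0,0,0,0,0,-1],[0,0,0,0,0,0,-1]]}}

```text
time: 20.0
tool_pos: [0.5431, -0.0767, 0.034]
tool_rot: [0.0, 0.69, 0.724, -0.0]
contact_force: [1.6, -4.1, -1.0]
gripper_width: 0.0
grasp_force: 2.1
```

>>> {"fn": "move_arm", "kwargs": {"rows": [[0.1,0,0,0,0,0,-1],[0,0,0,0,0,0,-1]]}}

```text
time: 20.17
tool_pos: [0.543, -0.0758, 0.034]
tool_rot: [0.0, 0.69, 0.724, -0.0]
contact_force: [0.5, -4.7, -0.2]
gripper_width: -0.001
grasp_force: 2.4
```

>>> {"fn": "move_arm", "kwargs": {"rows": [[0.1,0,0,0,0,0,-1],[0,0,0,0,0,0,-1]]}}

```text
time: 20.33
tool_pos: [0.543, -0.0749, 0.034]
tool_rot: [0.0, 0.69, 0.724, -0.0]
contact_force: [-0.1, -5.4, -1.0]
gripper_width: -0.003
grasp_force: 2.7
```

>>> {"fn": "move_arm", "kwargs": {"rows": [[0.1,0,0,0,0,0,-1],[0,0,0,0,0,0,-1]]}}

```text
time: 20.5
tool_pos: [0.543, -0.0741, 0.034]
tool_rot: [0.001, 0.69, 0.724, -0.0]
contact_force: [0.4, -6.2, -1.3]
gripper_width: -0.0
grasp_force: 3.0
```

>>> {"fn": "move_arm", "kwargs": {"rows": [[0.05,0,0,0,0,0,-1],[0,0,0,0,0,0,-1],[0,0,0,0,0,0,-1]]}}

```text
time: 20.75
tool_pos: [0.543, -0.0738, 0.034]
tool_rot: [0.001, 0.69, 0.724, -0.001]
contact_force: [0.3, -6.2, -1.1]
gripper_width: 0.002
grasp_force: 3.4
```

>>> {"fn": "move_arm", "kwargs": {"rows": [[-0.3,0,0,0,0,0,-1],[-1.2,0,0,0,0,0,-1],[-1.5,0,0,0,0,0,-1],[0,0,-3,0,0,0,-1],[0,0,-3,0,0,0,-1],[0,0,0,0,0,0,-1],[0,0,0,0,0,0,-1]]}}

```text
time: 21.33
tool_pos: [0.5461, -0.1037, 0.0965]
tool_rot: [0.002, 0.69, 0.724, 0.001]
contact_force: [-0.6, 0.1, 0.5]
gripper_width: -0.002
grasp_force: 0.0
```

Run:
```python
from h import *
print(pose())
g=grab('wrist','wr8');cv2.imwrite('pics/wr8b.png',cv2.resize(g['img'],(800,600),interpolation=cv2.INTER_CUBIC))
plan([.540,-.006,.08],2.8,4)
```

```text
(array([ 0.54606729, -0.10369987,  0.09652303]), np.float64(2.7430634824520856))
[2.43, -0.0, 0.36] -0.01
[2.43, -0.0, 0.36] -0.01
[2.43, 0.0, 0.36] -0.01
[2.43, 0.0, 0.36] -0.01
```

View pics/wr8b.png

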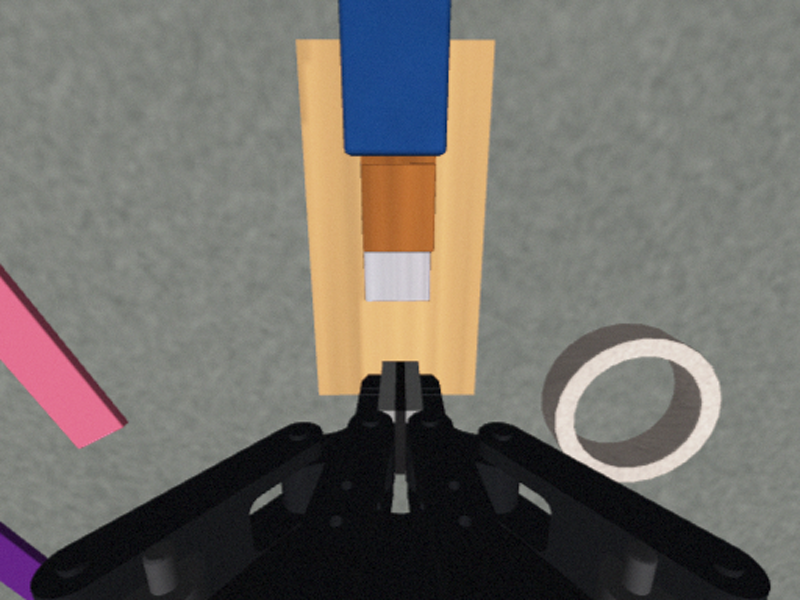

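The wedge is seated squarely: block at v 163–251, flat shim's rear end visible to v≈300, lug edge at v≈155. Now I'll press the lug.

>>> {"fn": "move_arm", "kwargs": {"rows": [[2.4,0,0.3,0,0,0,-1],[2.4,0,0.4,0,0,0,-1],[2.4,0,0.4,0,0,0,-1],[2.4,0,0.4,0,0,0,-1],[0,0,0,0,0,0,-1],[0,0,0.6,0,0,0,-1],[0,0,0,0,0,0,-1],[0,0,0,0,0,0,-1]]}}

```text
time: 22.05
tool_pos: [0.539, -0.0077, 0.0718]
tool_rot: [-0.001, 0.69, 0.724, -0.001]
contact_force: [-1.2, 0.3, 0.7]
gripper_width: 0.001
grasp_force: 0.0
```

>>> {"fn": "move_arm", "kwargs": {"rows": [[0,0,0.2,0,0,0,-1],[0,0,0,0,0,0,-1]]}}

```text
time: 22.22
tool_pos: [0.5396, -0.0079, 0.0706]
tool_rot: [-0.0, 0.69, 0.724, -0.0]
contact_force: [0.5, 0.3, -1.1]
gripper_width: -0.001
grasp_force: 0.0
```

>>> {"fn": "move_arm", "kwargs": {"rows": [[0,0,0.15,0,0,0,-1],[0,0,0,0,0,0,-1]]}}

```text
time: 22.38
tool_pos: [0.5397, -0.0075, 0.0693]
tool_rot: [-0.0, 0.69, 0.724, -0.0]
contact_force: [0.1, 0.4, 0.2]
gripper_width: 0.004
grasp_force: 0.0
```

>>> {"fn": "move_arm", "kwargs": {"rows": [[0,0,0.1,0,0,0,-1],[0,0,0,0,0,0,-1]]}}

```text
time: 22.55
tool_pos: [0.5399, -0.0074, 0.0688]
tool_rot: [0.0, 0.69, 0.724, -0.0]
contact_force: [-0.1, -0.9, 2.2]
gripper_width: -0.002
grasp_force: 0.8
```

>>> {"fn": "move_arm", "kwargs": {"rows": [[0,0,0.07,0,0,0,-1],[0,0,0,0,0,0,-1]]}}

```text
time: 22.72
tool_pos: [0.5399, -0.0074, 0.0687]
tool_rot: [0.0, 0.69, 0.724, -0.0]
contact_force: [-2.7, -1.5, 5.2]
gripper_width: 0.002
grasp_force: 2.9
```

>>> {"fn": "move_arm", "kwargs": {"rows": [[0,0,0.08,0,0,0,-1],[0,0,0,0,0,0,-1],[0,0,0,0,0,0,-1]]}}

```text
time: 22.97
tool_pos: [0.54, -0.0074, 0.0687]
tool_rot: [0.0, 0.69, 0.724, -0.0]
contact_force: [-5.9, -0.7, 10.5]
gripper_width: 0.0
grasp_force: 4.9
```

>>> {"fn": "move_arm", "kwargs": {"rows": [[0,0,0.02,0,0,0,-1],[0,0,0,0,0,0,-1],[0,0,0,0,0,0,-1],[0,0,0,0,0,0,-1]]}}

```text
time: 23.3
tool_pos: [0.54, -0.0074, 0.0686]
tool_rot: [0.0, 0.69, 0.724, -0.0]
contact_force: [-5.5, -0.5, 11.2]
gripper_width: -0.002
grasp_force: 5.4
```

>>> {"fn": "move_arm", "kwargs": {"rows": [[0,0,-0.2,0,0,0,-1],[0,0,-0.5,0,0,0,-1],[0,0,-3,0,0,0,-1],[0,0,-4,0,0,0,-1],[0,0,-3,0,0,0,-1],[0,0,0,0,0,0,-1],[0,0,0,0,0,0,-1],[0,0,0,0,0,0,-1],[0,0,0,0,0,0,-1]]}}

```text
time: 24.05
tool_pos: [0.5386, -0.0069, 0.1719]
tool_rot: [-0.001, 0.69, 0.724, -0.001]
contact_force: [-0.0, -0.4, -0.1]
gripper_width: 0.003
grasp_force: 0.0
```

Run:
```python
from h import *
a=cv2.imread('pics/top0.png');b=grab('top','top1')['img']
d=cv2.absdiff(a,b).max(2)>40;k=np.zeros_like(d);k[100:215,70:215]=d[100:215,70:215];print('changed px near jig/bystanders',k.sum())
print(manip.job_done())
```

```text
changed px near jig/bystanders 1232
the job is handed in; nothing more can be done
None
```

The job is handed in at about 24 s and I have not seen a verdict: one flat shim lies under the foot, the wedge was pushed in on it with about 6 N, and the lug then gave only about 0.2 mm under an 11 N press. I used one flat because the board measured about 5.7 mm high, so one left 8.3 mm for the wedge and a second would have left only about 2.3 mm, right at its stated minimum. The last image check (1232 changed pixels near the jig) couldn't confirm that nothing moved, since the arm was in view.

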